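Desk speaker onto its stand

ROBOT

A 6-joint arm with a two-finger parallel gripper is mounted at the origin on the work surface. World frame = base frame: x ahead of the robot, y to its left, z up, the work surface at z = 0. Lengths are in m, angles in rad, forces in N, time in s.
With the tool pointing down it reaches from about 0.35 to 0.85 m from the base axis. Payload 8.1 kg.
Tool frame: the origin (TCP) lies on the mounting face of the last link; the fingertips stand 186 mm ahead of it and the grasp point (between the pads) lies 167 mm ahead of it; z points along the fingers, y is the direction in which the jaws open and shut (so a half turn about z gives the same grasp; the last joint's range is limited). The gripper opens to 93 mm and grips with 3 to 60 N. Pads are 15 mm wide; open, the fingers measure 128 mm over their backs; the gripper's body (75 mm by 188 mm) begins 65 mm behind the grasp point.
Start: joints at [1.239, 0.13, 1.488, -0, 1.523, -0.085], TCP at [0.147, 0.582, 0.405] pointing down, gripper open.
Joint ranges: [-2.96, 2.96], [-0.89, 2.26], [0.02, 2.5], [-1.34, 4.48], [0, 2.73], [-2.66, 2.66]. Speed limits (rad/s): [2.39, 2.39, 2.79, 3.14, 3.14, 3.14].

INTERFACE

Orientations are given as a rotation vector (axis times angle).
In Python, from plant import robot, read_camera, spotter gives the robot as it stands.
- The arm moves only by the tool arm_command, never from a script. Its arguments are lists of equal length, an entry for each row: "xyz": the shift along the world's x, y, z in cm, a list of three; "turn": the turn, a rotation vector about the world's x, y, z in rad, a list of three. A call has 1 to 12 rows; each row shifts and turns the commanded pose from where the row before left it; what a row does not reach is not made up. A row lasts 1/8 s, in which the tool goes at most 62.5 mm and 10.7 degrees, less where a joint would pass 70% of its speed; a pose out of reach is approached as far as the arm can. A call is refused whole if a number of a shift passes 6.25 or a number of a turn 0.188, either way. A call with a gripper value outside its range is refused whole. "gripper" is the finger opening in cm, from 0 to 9.3, set as the call begins (left out, the last holds). The fingers move at their own pace and stop on an object; "force" is the grip in N (left out, the last holds). Time passes only in rows, so rows that do not move let the fingers close. It gives the time, the measured TCP pose, the force and the opening at its end, in the units of the state.
- robot.read_state(): the state, without advancing time (a new reading comes with each control period).
- read_camera(name): name is "side" or "top"; returns a dict with "frame" (384x512x3 uint8, red, green, blue), "z_map" (384x512 float32, m along the optical axis (not along the pixel's ray), 0 where there is no reading), "fx", "fy", "cx", "cy" (pixels), "eye" and "orientation" of the camera in the world. Camera axes: x right, y down, z forward; pixel columns grow to the right and rows downward; lengths in m; the calibration is good to about 2 mm. A picture is of the moment at which its call begins.
- robot.close_job(): hands the job in, once; it reports no verdict.
Trained networks look in a picture, given as the dict that the camera call returned (one of the last four; its "shot" number tells which), for a name from the list of things; names that differ only in an ending like _2 or _b are one class to them, and where a whole thing is asked for, a point or a joint stands for the part that bears it (a point fixed in the world has none). Each returns a list of dicts, best first, with "confidence" (0 to 1); they miss things now and then, are a little off and sometimes report something else, mostly with a low value. They report only what shows in the picture. A call takes as long as a camera call. They do not tell look-alikes from the thing itself.
- spotter.masks_of(picture, query): "pixels" (384x512 bool, what is visible of it) and "centre" ([row, column] in pixels, amid what is visible of it).
The state is a dict: "t": time; "q": joint angles; "dq": joint speeds; "joint_torque": joint torques, N m; "tool_pos": TCP position; "orientation": TCP orientation; "force": force on the tool from outside, world axes, zero at the start; "wrist_torque": the same for the moment, N m; "opening": finger opening in m.
Only numpy, scipy, OpenCV 4.12 (cv2) and the standard library are available. Lean on these libraries where they do the work, as an engineer would, in place of code of your own. Each camera call takes 0.05 s, during which the arm holds its last target. There are 200 camera calls.

TASK

One of the pair of desk speakers has been left on the desk. Pick it up and set it down gently (do not drop it) upright in the middle of the top plate of the empty speaker stand, square with the plate and with its cones facing away from the robot, then let go. Leave the other speaker standing as it is on its own stand.

Things in the scene. Friction and masses are not known exactly. Their poses are not given: they have to be found in the camera images.
- speaker_mid (a point): The loose speaker: an upright black box standing on the desk, 62 mm deep (x), 56 mm wide (y), 90 mm tall (z), about 0.2 to 0.35 kg. The point is the centre of the box, 45 mm above its underside. Its x axis points out of the front face with the two round cones, z up. At the start the front faces away from the robot, turned up to about 50 degrees either way. Plain flat sides, easily gripped across its width.
- speaker_front (a point): Centre of that speaker's front face (the one with the cones), 31 mm along x from the centre; same axes.
- stand_top (a point): The empty speaker stand, fixed to the desk: a square 100 mm foot plate, a round 18 mm pole and a square 54 mm cork-topped plate, whose upper face is level, 110 mm above the desk. The point is the centre of the upper face; its x axis points out of the stand's front (away from the robot, turned up to about 20 degrees either way), square with the plate's edges, z up. It stands left or right on the desk, the other stand on the opposite side.
- other_speaker_mid (a point): The other speaker, the same box, loose, already standing on the other, equal stand (its top is 200 mm above the desk). The point is the centre of the box, same axes. To be left alone.
Things that resemble listed ones, but are neither listed nor needed, are in the scene too. What is shaped like the part that bears speaker_mid but blue, purple or yellow is not meant.

How it is judged:
By the outcome, as a careful person would: the job done as asked, in the order asked, and still so for the second after the job is handed in, with the robot touching nothing.
It also fails if it takes over 45 s, if anything falls off the work surface, if the arm or the gripper's body presses on something with over 40 N, if the wrist force passes 120 N, or if a joint passes its speed limit or range.

## Working session

There is one attempt and no reset: what is moved stays moved. The work goes in short steps, Python scripts to look and compute and a tool call to move; the robot and the scene stay as the last step left them, time stands still between calls to the robot, and variables do not carry over. Pictures are saved under pics/ and viewed, about 8 in all and at most 12, crops included, and the job is handed in when it is done.

Besides the shell and the picture viewer there is one more tool, called after ">>>" by a JSON object that holds its "method" and its "body", one argument or row to a line. arm_command: Moves the arm, as the interface text tells. Its arguments: {"type":"object","properties":{"xyz":{"type":"array","items":{"type":"array","items":{"type":"number"}}},"turn":{"type":"array","items":{"type":"array","items":{"type":"number"}}},"gripper":{"type":"number"},"force":{"type":"number"}},"required":["xyz","turn"]}

```bash
mkdir -p pics; ls; cat > h.py <<'E'
import numpy as np, cv2
from scipy.spatial.transform import Rotation as R
from plant import robot, read_camera, spotter
def rot(o):
    o=np.array(o,float)
    return o if o.shape==(3,3) else (R.from_rotvec(o).as_matrix() if o.size==3 else R.from_quat(o).as_matrix())
def cloud(p):
    z=p["z_map"]; v,u=np.indices(z.shape)
    c=np.stack([(u-p["cx"])/p["fx"]*z,(v-p["cy"])/p["fy"]*z,z],-1)
    w=c@rot(p["orientation"]).T+np.array(p["eye"]); w[z<=0]=np.nan
    return w
def save(p,n): cv2.imwrite(f"pics/{n}.png",p["frame"][:,:,::-1])
E
python3 - <<'E'
from h import *
print(robot.read_state())
for c in("top","side"):
    p=read_camera(c); save(p,c+"0"); print(c,p["eye"],p["orientation"],p["fx"]); w=cloud(p)
    for n in("speaker_mid","stand_top","other_speaker_mid"):
        for d in spotter.masks_of(p,n):
            m=d["pixels"]; q=w[m]; print(n,round(d["confidence"],2),np.round(d["centre"]),m.sum(),np.round(np.nanmedian(q,0),3),np.round(np.nanmax(q[:,2]),3))
a=cv2.imread("pics/top0.png");b=cv2.imread("pics/side0.png")
cv2.imwrite("pics/both0.png",cv2.resize(np.vstack([a,b]),None,fx=.78,fy=.78))
E
```

```text
pics
{'t': 0.0, 'q': array([ 1.23859372e+00,  1.31143026e-01,  1.48924331e+00,  9.58531305e-06,
        1.52298660e+00, -8.53803397e-02]), 'dq': array([-0.00086703,  0.0013045 , -0.00090639,  0.00152717,  0.00052642,
        0.0004601 ]), 'joint_torque': array([ 6.33755262e-04, -5.59807241e+01, -4.91780734e+01,  7.69659667e-02,
        3.48845765e-02, -1.69011610e-04]), 'tool_pos': array([0.14648778, 0.58161749, 0.40371773]), 'orientation': array([-3.86678116e-01, -3.11732252e+00,  2.73228235e-03]), 'force': array([0.18950057, 0.8087873 , 0.47331784]), 'wrist_torque': array([ 0.02958402, -0.0028995 , -0.00708775]), 'opening': 0.09318007811043312}
top [3.65378621e-01 5.61278037e-04 1.24641694e+00] [-2.16302324  2.1833965  -0.12379214] 416.06875880929
speaker_mid 0.94 [172. 256.] 504 [ 0.519 -0.043  0.089] 0.096
speaker_mid 0.91 [187. 214.] 479 [0.481 0.078 0.089] 0.095
speaker_mid 0.72 [203. 307.] 544 [ 0.422 -0.193  0.089] 0.096
speaker_mid 0.57 [215. 266.] 481 [ 0.402 -0.069  0.089] 0.097
stand_top 0.73 [162. 321.] 1129 [ 0.548 -0.24   0.011] 0.116
other_speaker_mid 0.78 [166. 134.] 722 [0.517 0.273 0.198] 0.205
other_speaker_mid 0.49 [162. 323.] 1086 [ 0.548 -0.24   0.011] 0.116
side [ 0.4340737  -0.73224504  0.6471745 ] [-2.19205197  0.04480422 -0.04923244] 350.1284334648483
speaker_mid 0.8 [194. 251.] 789 [0.48  0.056 0.069] 0.094
speaker_mid 0.72 [270. 230.] 1271 [ 0.424 -0.226  0.076] 0.093
speaker_mid 0.61 [230. 222.] 918 [ 0.402 -0.099  0.079] 0.093
speaker_mid 0.6 [221. 271.] 1139 [ 0.522 -0.061  0.064] 0.093
stand_top 0.6 [295. 294.] 2530 [ 0.556 -0.26   0.011] 0.113
other_speaker_mid 0.97 [130. 262.] 753 [0.52  0.258 0.167] 0.202
```

View pics/both0.png

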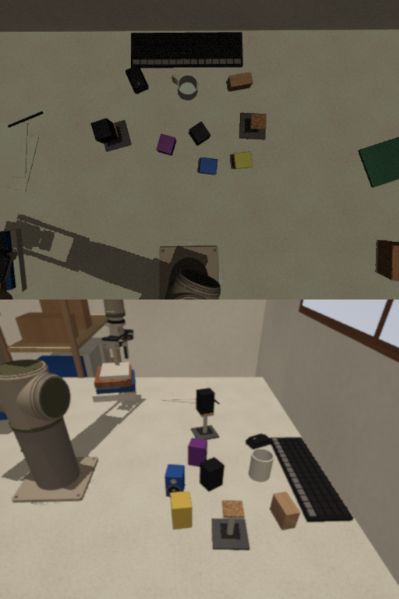

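The black box at top-camera pixel (row 172, col 256) and side pixel (221, 271) is the target. The look-alikes, as top-camera (row, col), are purple (187, 214), blue (215, 266) and yellow (203, 307), plus the other speaker on its stand at (166, 134). The empty stand is at (162, 321).

```bash
cat > m.py <<'E'
from h import *
def rect(q):
    c,s,a=cv2.minAreaRect((q[:,:2]*1000).astype(np.float32)); return np.round(c,1),np.round(s,1),round(a,1)
def top_faces(w,c,r,zlo,zhi):
    q=w.reshape(-1,3); q=q[np.isfinite(q[:,0])]
    return q[(np.hypot(q[:,0]-c[0],q[:,1]-c[1])<r)&(q[:,2]>zlo)&(q[:,2]<zhi)]
E
python3 - <<'E'
from m import *
t=read_camera("top"); s=read_camera("side"); 
for n,p in(("top",t),("side",s)):
    w=cloud(p)
    for k,c,lo,hi in(("spk",(.52,-.045),.084,.1),("stand",(.55,-.25),.1,.125),("oth",(.517,.27),.19,.21)):
        q=top_faces(w,c,.06,lo,hi); print(n,k,len(q),np.round(np.median(q,0),3),q.mean(0).round(4),rect(q))
a=cv2.resize(t["frame"][140:205,225:350],None,fx=5,fy=5,interpolation=2)[:,:,::-1]
b=cv2.resize(s["frame"][190:330,225:350],None,fx=5,fy=5,interpolation=2)[:,:,::-1]
a=cv2.resize(a,(400,208)); b=cv2.resize(b,(400,448))
out=np.zeros((448,800,3),np.uint8); out[:208,:400]=a; out[:,400:]=b
cv2.imwrite("pics/c1.png",np.clip(out*2.0,0,255).astype(np.uint8))
E
```

```text
top spk 427 [ 0.523 -0.043  0.09 ] [ 0.5233 -0.043   0.0897] (array([523.3, -42.9]), array([61.7, 55.8]), 31.6)
top stand 395 [ 0.557 -0.251  0.11 ] [ 0.5573 -0.251   0.1094] (array([ 558. , -251.7]), array([55. , 54.8]), 86.3)
top oth 555 [0.52 0.28 0.2 ] [0.5202 0.2797 0.1993] (array([520.4, 280.6]), array([62.1, 56.7]), 18.9)
side spk 384 [ 0.523 -0.049  0.09 ] [ 0.5236 -0.0481  0.0897] (array([523.1, -44.3]), array([63.7, 57.8]), 33.4)
side stand 635 [ 0.557 -0.257  0.11 ] [ 0.5575 -0.2559  0.1097] (array([ 558.5, -252.3]), array([57.1, 54.7]), 86.1)
side oth 211 [0.521 0.267 0.2  ] [0.5206 0.2719 0.1985] (array([521.5, 278.4]), array([62.1, 57.7]), 18.7)
```

View pics/c1.png

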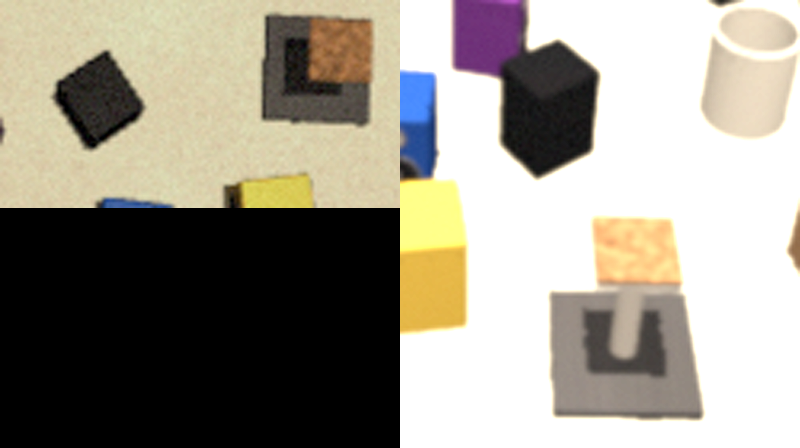

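The crop shows the black box in the top view with no cones on the visible sides, and the cork plate of the empty stand beside it. Both cameras agree on the speaker (0.523, -0.0436) with yaw about 32°, and on the stand (0.558, -0.252) with yaw about -3.8°. At that yaw the front faces away from both cameras. The tool jaw axis is now at 75.8° and needs to be at 122.3°, so I turn it +0.812 rad.

>>> {"method": "arm_command", "body": {
  "xyz": [
    [3.14, -5.21, 0],
    [3.14, -5.21, 0],
    [3.14, -5.21, 0],
    [3.14, -5.21, 0],
    [3.14, -5.21, 0],
    [3.14, -5.21, 0],
    [3.14, -5.21, 0],
    [3.14, -5.21, 0],
    [3.14, -5.21, -1.3],
    [3.14, -5.21, -1.3],
    [3.14, -5.21, -1.3],
    [3.14, -5.21, -1.3]
  ],
  "turn": [
    [0, 0, 0.0677],
    [0, 0, 0.0677],
    [0, 0, 0.0677],
    [0, 0, 0.0677],
    [0, 0, 0.0677],
    [0, 0, 0.0677],
    [0, 0, 0.0677],
    [0, 0, 0.0677],
    [0, 0, 0.0677],
    [0, 0, 0.0677],
    [0, 0, 0.0677],
    [0, 0, 0.0677]
  ],
  "gripper": 9.3
}}

```text
t: 2.0
tool_pos: [0.5241, -0.0454, 0.3527]
orientation: [-0.879, 3.015, -0.0]
force: [-0.5, 0.6, -0.8]
opening: 0.0932
```

>>> {"method": "arm_command", "body": {
  "xyz": [
    [0, 0, 0],
    [0, 0, 0]
  ],
  "turn": [
    [0, 0, 0],
    [0, 0, 0]
  ]
}}

```text
t: 2.25
tool_pos: [0.5232, -0.0433, 0.3526]
orientation: [0.874, -3.017, -0.001]
force: [-0.2, 1.8, -0.7]
opening: 0.0929
```

```bash
cat > st.py <<'E'
from h import *
s=robot.read_state(); M=rot(s["orientation"])
print("t",s["t"],"pos",s["tool_pos"].round(4),"grasp",(s["tool_pos"]+.167*M[:,2]).round(4),"z",M[:,2].round(4),"yaw_y",np.degrees(np.arctan2(M[1,1],M[0,1])).round(2),"F",s["force"].round(2),"open",s["opening"].round(4),"q",s["q"].round(2))
E
python3 st.py
```

```text
Traceback (most recent call last):
  File "st.py", line 3, in <module>
    print("t",s["t"],"pos",s["tool_pos"].round(4),"grasp",(s["tool_pos"]+.167*M[:,2]).round(4),"z",M[:,2].round(4),"yaw_y",np.degrees(np.arctan2(M[1,1],M[0,1])).round(2),"F",s["force"].round(2),"open",s["opening"].round(4),"q",s["q"].round(2))
                                                                                                                                                                                                         ^^^^^^^^^^^^^^^^^^
AttributeError: 'float' object has no attribute 'round'
```

>>> {"method": "arm_command", "body": {
  "xyz": [
    [0, 0, -3.5],
    [0, 0, -3.5],
    [0, 0, -3],
    [0, 0, -2],
    [0, 0, -1],
    [0, 0, 0],
    [0, 0, 0]
  ],
  "turn": [
    [0, 0, 0],
    [0, 0, 0],
    [0, 0, 0],
    [0, 0, 0],
    [0, 0, 0],
    [0, 0, 0],
    [0, 0, 0]
  ]
}}

```text
t: 3.12
tool_pos: [0.5239, -0.0431, 0.2241]
orientation: [-0.877, 3.015, -0.001]
force: [-0.1, 0.1, 0.2]
opening: 0.0928
```

>>> {"method": "arm_command", "body": {
  "xyz": [
    [0, 0, 0],
    [0, 0, 0],
    [0, 0, 0],
    [0, 0, 0],
    [0, 0, 0],
    [0, 0, 0]
  ],
  "turn": [
    [0, 0, 0],
    [0, 0, 0],
    [0, 0, 0],
    [0, 0, 0],
    [0, 0, 0],
    [0, 0, 0]
  ],
  "gripper": 4.5,
  "force": 30
}}

```text
t: 3.88
tool_pos: [0.5234, -0.0435, 0.2228]
orientation: [-0.877, 3.017, -0.0]
force: [0.1, -1.1, 0.6]
opening: 0.0559
```

```bash
sed -i 's/s\["opening"\].round(4)/round(s["opening"],4)/' st.py; python3 st.py
```

```text
t 3.875 pos [ 0.5234 -0.0435  0.2228] grasp [ 0.5234 -0.0435  0.0558] z [ 1.e-04 -2.e-04 -1.e+00] yaw_y 122.4 F [ 0.08 -1.11  0.59] open 0.0559 q [-0.18  0.1   1.87 -0.    1.17 -2.32]
```

>>> {"method": "arm_command", "body": {
  "xyz": [
    [0, 0, 2],
    [0, 0, 4],
    [0, 0, 5],
    [0, 0, 4],
    [0.5, -3, 0],
    [0.5, -3, 0],
    [0.5, -3, 0],
    [0.5, -3, 0],
    [0.5, -3, 0],
    [0.5, -3, 0],
    [0.46, -2.85, 0],
    [0, 0, 0]
  ],
  "turn": [
    [0, 0, 0],
    [0, 0, 0],
    [0, 0, 0],
    [0, 0, 0],
    [0, 0, -0.0903],
    [0, 0, -0.0903],
    [0, 0, -0.0903],
    [0, 0, -0.0903],
    [0, 0, -0.0903],
    [0, 0, -0.0903],
    [0, 0, -0.0903],
    [0, 0, 0]
  ]
}}

```text
t: 5.38
tool_pos: [0.5576, -0.2535, 0.3717]
orientation: [-0.109, -3.138, -0.001]
force: [-0.4, 1.0, -2.1]
opening: 0.056
```

>>> {"method": "arm_command", "body": {
  "xyz": [
    [0, 0, 0],
    [0, 0, 0]
  ],
  "turn": [
    [0, 0, 0],
    [0, 0, 0]
  ]
}}

```text
t: 5.62
tool_pos: [0.5579, -0.2509, 0.3725]
orientation: [-0.102, -3.139, -0.001]
force: [0.3, 0.3, -2.6]
opening: 0.0556
```

```bash
python3 st.py; python3 - <<'E'
from m import *
t=read_camera("top"); s=read_camera("side")
for n,p in(("top",t),("side",s)):
    w=cloud(p); q=top_faces(w,(.558,-.252),.045,.20,.26); print(n,len(q),q[:,2].min() if len(q) else 0)
    for d in spotter.masks_of(p,"speaker_mid"):
        m=d["pixels"]; print(n,round(d["confidence"],2),np.round(d["centre"]),np.nanmedian(w[m],0).round(3))
# black-box faces from side: points on the near faces, z range of held box
w=cloud(s); q=top_faces(w,(.558,-.252),.06,.14,.215); print(len(q),q.min(0).round(3),q.max(0).round(3))
# near (-y) face line fit
f=q[(q[:,2]>.15)&(q[:,2]<.2)&(np.abs(q[:,0]-.558)<.022)]
cv2.imwrite("pics/c2.png",cv2.convertScaleAbs(cv2.resize(s["frame"][150:350,200:400],None,fx=3,fy=3)[:,:,::-1],alpha=1.8))
E
```

```text
t 5.625 pos [ 0.5579 -0.2509  0.3725] grasp [ 0.5579 -0.2508  0.2055] z [-4.e-04  6.e-04 -1.e+00] yaw_y 86.29 F [ 0.29  0.32 -2.58] open 0.0556 q [-0.51  0.18  1.49  0.    1.47 -2.01]
top 87 0.20006671219178296
top 0.86 [215. 268.] [ 0.402 -0.072  0.09 ]
top 0.6 [188. 213.] [0.481 0.075 0.089]
top 0.45 [161. 342.] [ 0.527 -0.257  0.229]
side 395 0.20001659281210077
side 0.92 [231. 221.] [ 0.403 -0.099  0.078]
side 0.83 [249. 297.] [ 0.545 -0.277  0.182]
side 0.73 [195. 250.] [0.482 0.056 0.065]
side 0.62 [272. 230.] [ 0.424 -0.226  0.08 ]
833 [ 0.526 -0.295  0.15 ] [ 0.589 -0.223  0.215]
```

View pics/c2.png

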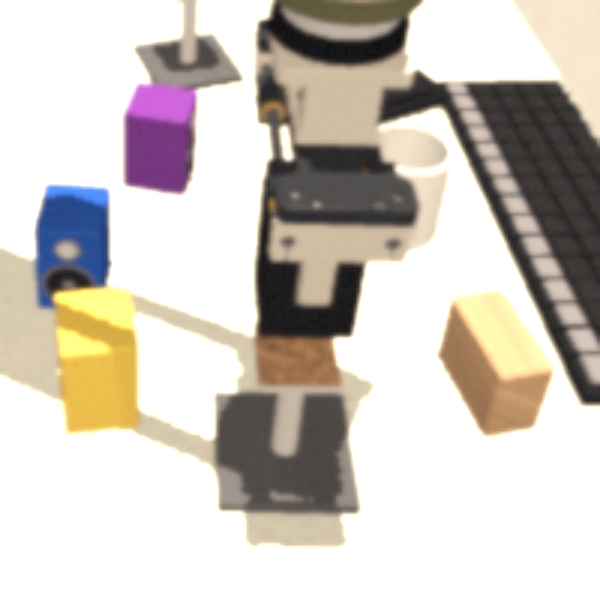

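Seen from the side, the box hangs upright, centred over the cork plate. Its underside is at z ≈ 0.150, so it needs to go down about 3.97 cm. I'll lower most of that, then creep.

>>> {"method": "arm_command", "body": {
  "xyz": [
    [0, 0, -1.2],
    [0, 0, -1.2],
    [0, 0, -0.7],
    [0, 0, -0.4],
    [0, 0, -0.2],
    [0, 0, -0.1],
    [0, 0, 0],
    [0, 0, 0]
  ],
  "turn": [
    [0, 0, 0],
    [0, 0, 0],
    [0, 0, 0],
    [0, 0, 0],
    [0, 0, 0],
    [0, 0, 0],
    [0, 0, 0],
    [0, 0, 0]
  ]
}}

```text
t: 6.82
tool_pos: [0.558, -0.2519, 0.3351]
orientation: [0.104, 3.139, -0.0]
force: [-0.0, -0.2, -2.1]
opening: 0.0555
```

>>> {"method": "arm_command", "body": {
  "xyz": [
    [0, 0, -0.05],
    [0, 0, -0.05],
    [0, 0, 0],
    [0, 0, 0]
  ],
  "turn": [
    [0, 0, 0],
    [0, 0, 0],
    [0, 0, 0],
    [0, 0, 0]
  ]
}}

```text
t: 7.32
tool_pos: [0.558, -0.2518, 0.3337]
orientation: [-0.104, -3.14, -0.0]
force: [0.1, 0.4, -2.4]
opening: 0.0558
```

```bash
python3 st.py; python3 st.py
```

```text
t 7.325 pos [ 0.558  -0.2518  0.3337] grasp [ 0.5579 -0.2518  0.1667] z [-1.e-04  0.e+00 -1.e+00] yaw_y 86.19 F [ 0.06  0.42 -2.36] open 0.0558 q [-0.51  0.2   1.54  0.    1.4  -2.01]
t 7.325 pos [ 0.558  -0.2518  0.3337] grasp [ 0.5579 -0.2518  0.1667] z [-1.e-04  0.e+00 -1.e+00] yaw_y 86.19 F [ 0.06  0.42 -2.36] open 0.0558 q [-0.51  0.2   1.54  0.    1.4  -2.01]
```

Still hanging (−2.4 N), with about 1 mm to go. I'll creep on until it touches.

>>> {"method": "arm_command", "body": {
  "xyz": [
    [0, 0, -0.05],
    [0, 0, -0.05],
    [0, 0, 0],
    [0, 0, 0]
  ],
  "turn": [
    [0, 0, 0],
    [0, 0, 0],
    [0, 0, 0],
    [0, 0, 0]
  ]
}}

```text
t: 7.82
tool_pos: [0.558, -0.2519, 0.3328]
orientation: [0.104, 3.14, -0.0]
force: [-0.7, -0.9, -1.6]
opening: 0.0557
```

>>> {"method": "arm_command", "body": {
  "xyz": [
    [0, 0, -0.05],
    [0, 0, -0.03],
    [0, 0, 0],
    [0, 0, 0]
  ],
  "turn": [
    [0, 0, 0],
    [0, 0, 0],
    [0, 0, 0],
    [0, 0, 0]
  ]
}}

```text
t: 8.32
tool_pos: [0.558, -0.2519, 0.3328]
orientation: [0.104, 3.139, -0.0]
force: [-3.1, 1.4, 4.0]
opening: 0.0561
```

Touchdown: the plate now bears it at +4 N. I'll open a little first, then fully.

>>> {"method": "arm_command", "body": {
  "xyz": [
    [0, 0, 0.03],
    [0, 0, 0],
    [0, 0, 0],
    [0, 0, 0]
  ],
  "turn": [
    [0, 0, 0],
    [0, 0, 0],
    [0, 0, 0],
    [0, 0, 0]
  ],
  "gripper": 6.2
}}

```text
t: 8.82
tool_pos: [0.558, -0.2519, 0.3321]
orientation: [-0.104, -3.14, -0.0]
force: [-0.4, 0.2, 1.0]
opening: 0.0619
```

>>> {"method": "arm_command", "body": {
  "xyz": [
    [0, 0, 0],
    [0, 0, 0],
    [0, 0, 0],
    [0, 0, 0]
  ],
  "turn": [
    [0, 0, 0],
    [0, 0, 0],
    [0, 0, 0],
    [0, 0, 0]
  ],
  "gripper": 9
}}

```text
t: 9.32
tool_pos: [0.558, -0.2519, 0.3323]
orientation: [0.104, 3.14, -0.0]
force: [-0.0, -0.3, 0.0]
opening: 0.09
```

>>> {"method": "arm_command", "body": {
  "xyz": [
    [0, 0, 2],
    [0, 0, 4],
    [0, 0, 5],
    [-3, 2, 4],
    [-5, 3, 0],
    [-5, 3, 0],
    [-5, 3, 0],
    [0, 0, 0],
    [0, 0, 0]
  ],
  "turn": [
    [0, 0, 0],
    [0, 0, 0],
    [0, 0, 0],
    [0, 0, 0],
    [0, 0, 0],
    [0, 0, 0],
    [0, 0, 0],
    [0, 0, 0],
    [0, 0, 0]
  ]
}}

```text
t: 10.45
tool_pos: [0.378, -0.1419, 0.484]
orientation: [0.104, 3.137, -0.003]
force: [-0.7, 0.2, 0.5]
opening: 0.09
```

```bash
python3 st.py; python3 - <<'E'
from m import *
t=read_camera("top"); s=read_camera("side")
for n,p in(("top",t),("side",s)):
    w=cloud(p)
    for k,c in(("placed",(.558,-.252)),("oth",(.52,.28))):
        q=top_faces(w,c,.06,.19,.21)
        if len(q)>5: print(n,k,len(q),np.median(q,0).round(4),rect(q))
a=cv2.resize(s["frame"],(400,300));b=cv2.resize(s["frame"][180:330,210:360],(300,300))
cv2.imwrite("pics/c3.png",cv2.convertScaleAbs(np.hstack([a,b])[:,:,::-1],alpha=1.8))
E
```

```text
t 10.45 pos [ 0.378  -0.1419  0.484 ] grasp [ 0.3785 -0.1422  0.317 ] z [ 0.0031 -0.0017 -1.    ] yaw_y 86.19 F [-0.75  0.2   0.53] open 0.09 q [-0.49 -0.44  1.86 -0.    1.72 -1.99]
top placed 542 [ 0.5568 -0.2497  0.1994] (array([ 558. , -250.7]), array([56.5, 62.6]), 86.3)
top oth 552 [0.5203 0.2802 0.1994] (array([520.9, 281.1]), array([62.1, 56.6]), 17.4)
side placed 785 [ 0.5572 -0.2588  0.2002] (array([ 557.9, -252.4]), array([57.5, 61.5]), 86.9)
side oth 214 [0.5205 0.2669 0.1999] (array([521.3, 278.1]), array([62. , 58.4]), 21.2)
```

View pics/c3.png

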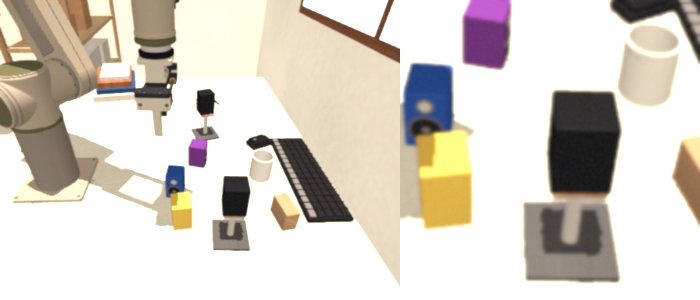

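The picture shows the speaker upright on the stand, the other speaker untouched, and the arm clear. Handing in.

```bash
python3 -c "
from h import *
print(robot.close_job())"
```

```text
the job is handed in; nothing more can be done
None
```

I gripped the black speaker across its width and turned it about 36° to match the stand. I lowered it onto the cork plate until the wrist force showed contact at about 4 N, then let go and backed the arm away. The robot's clock stood at about 10.5 s when I handed the job in.

- **Centring:** both cameras put the speaker's centre within about 1 mm of the plate centre they measured earlier, (0.558, -0.252).
- **Squareness:** its yaw is about -3.1° to -3.7°, against -3.7° to -3.9° for the plate.
- **Height:** its top is at 0.200 m, as it should be for a speaker standing upright on the plate.
- **Other speaker:** it still stands at its starting place. Its yaw readings, 17.4° and 21.2°, scatter around the 18.8° measured at the start; the arm never went near it while working.
- **Cones:** I never saw them directly. I inferred the front from the box's 62 mm by 56 mm shape, from no cones showing on the visible sides, and from the front pointing away from the robot at the start.

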